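# Press open the taller touch-latch cupboard

### The arm

A 7-joint arm with a two-finger parallel gripper is mounted at the origin on a cart in front of the work surface, level with it; the furniture and walls round the work are solid. World frame = base frame: x ahead of the robot, y to its left, z up, the work surface at z = 0. Lengths are in m, angles in rad, forces in N, time in s.
With the tool pointing down it reaches from about 0.4 to 0.85 m from the base axis. Payload 10.4 kg.
Tool frame: the origin (TCP) lies midway between the tips of the shut fingers; the grasp point (between the pads) lies 19 mm behind it; z points along the fingers, x is the direction in which the jaws open and shut, and the axes are right-handed (so a half turn about z gives the same grasp; the last joint's range is limited). The gripper opens to 85 mm and grips with 20 to 120 N. Pads are 22 mm wide; open, the fingers measure 114 mm over their backs; the gripper's body (76 mm by 85 mm) begins 54 mm behind the grasp point. The pads swing forward as they close: fully open they stand 13 mm farther back than shut.
Start: joints at [1.097, 0.332, -0.065, 1.46, 0.022, 1.35, -0.088], TCP at [0.272, -0.563, 0.231] pointing down, gripper open.
Joint ranges: [-2.6, 2.6], [-0.5, 2.12], [-1.47, 1.34], [0.16, 2.42], [-1.27, 4.41], [0.06, 2.06], [-2.6, 2.6]. Speed limits (rad/s): [2.22, 2.22, 2.79, 2.79, 3.14, 3.14, 3.14].

### API

Orientations are given as a unit quaternion [x, y, z, w].
In Python, from workcell import manip, cams gives the robot as it stands.
- The arm moves only by the tool move_arm, never from a script. Its argument "moves" is a list of rows, each a list of 7 numbers: the turn, a rotation vector about the tool's x, y, z in degrees, then the shift along the tool's x, y, z in m, then the finger opening in m, from 0 to 0.0854. A call has 1 to 10 rows; each row is the pose to reach, as a shift and turn from the pose commanded when the call began, along the tool's axes at that moment; what a row does not reach only later rows make up. A row lasts 1/10 s, in which the tool goes at most 50 mm and 8.59 degrees, less where a joint would pass 70% of its speed; a pose out of reach is approached as far as the arm can. A call with a gripper value outside its range is refused whole. The fingers move at their own pace and stop on an object; "grip_force" is the grip in N (left out, the last holds). Time passes only in rows, so rows that repeat a pose let the fingers close. It gives the time, the measured TCP pose, the force and the opening at its end, in the units of the state.
- manip.get_obs(): the state, without advancing time (a new reading comes with each control period).
- cams.camera(name): name is "scene" or "top" or "wrist"; returns the picture (420x560x3 uint8, red, green, blue); there is no depth.
- cams.camera_params(name): a dict with "fx", "fy", "cx", "cy" (pixels), "xyz" and "rotation" of the camera in the world. Camera axes: x right, y up, looking along -z (the intrinsics and any distortion apply to the point x, -y, -z); pixel columns grow to the right and rows downward; lengths in m; the calibration is good to about 2 mm. A picture is of the moment at which its call begins: read the wrist's pose just before it. camera_params takes no time and is no camera call; for the wrist camera it gives the pose at the moment of the call.
- manip.hand_in(): hands the job in, once; it reports no verdict.
The state is a dict: "clock": time; "joint_pos": joint angles; "joint_velocities": joint speeds; "tau": joint torques, N m; "position": TCP position; "ee_rot": TCP orientation; "ft_force": force on the tool from outside, world axes, zero at the start; "torque": the same for the moment, N m; "grip_width": opening from 0.0 (shut) to 1.0 (fully open).
Only numpy, scipy, OpenCV 4.12 (cv2) and the standard library are available. Lean on these libraries where they do the work, as an engineer would, in place of code of your own. Each camera call takes 0.05 s, during which the arm holds its last target. There are 200 camera calls.

### The job

Two small push-to-open cupboards stand on the machine table, and the taller one, which holds a spindle ring, is wanted open, but the setting block (the small block with the round knob) stands in front of its door. First slide the setting block sideways along the table with the fingers, without lifting or tipping it, until it is wholly clear of the front of that cupboard; then gently press that door inwards at its free edge, on the round touch plate, until the catch lets go, and draw back so that the spring swings the door ajar. Pick nothing up, leave the lower cupboard shut and leave everything else where it is.

Things in the scene. Friction and masses are not known exactly. Their poses are not given: they have to be found in the camera images.
- tall_cupboard: taller, narrower plywood cupboard, fixed, at the left or right of the table: 75 deep (x) x 130 wide (y) x 150 high. Origin: centre of its underside. x points from the door into it, y to its left seen from the robot. Upright door over the front, 12 thick, from 10 to 144 high, outer face at x = -57.5 when shut. Two steel hinges at the door's left (+y) edge, free edge and catch at the right (-y)
- tall_cupboard_door (a joint): angle of its door, rad: 0 shut and latched, negative pressed in (stop at -0.055, 6 mm at the free edge), positive swung out to the robot. Pressed to about -0.045 (5 mm at the touch plate, about 2 N) the catch lets go for good; if nothing stands in front, a spring then swings it to about 0.8 (free edge 90 mm out). It cannot be pulled open while latched
- tall_cupboard_push (a point): centre of the outer face of the flat round steel touch plate, 22 in diameter, on the tall cupboard's door, the place to press (along the cupboard's +x): 18 from the door's free (right) edge, 24 below its upper edge, 120 above the table. Moves with the door
- setting_block: pale grey block 40 (x) x 60 (y) x 30 high with a black round knob on top (16 in diameter, up to 46 high, 15 from the centre towards its -y end). 0.16 kg, loose. Origin: centre of its underside. Starts in front of the tall cupboard's door, its centre about 75 from the door. The free room beside it is towards the middle of the table (iron clamps of the machine begin at world x = 0.51 there)
- low_cupboard: the lower, wider cupboard of the same make, fixed to the table: 75 deep x 150 wide x 105 high, same frame and the same kind of door and catch. Must stay shut
- low_cupboard_door (a joint): angle of the low cupboard's door, rad, 0 shut; springs open in the same way if it is pressed in. Must stay shut
- tape_measure: tape measure 36 x 78 x 61, lying loose on top of the low cupboard; origin at the centre of its underside; bystander
- offcut: brown wooden offcut 60 x 75 x 22, loose on the table near its front edge; origin at the centre of its underside; bystander
- hexkey: black hex key 49 x 124 x 8, loose on the table; origin at the centre of its underside; bystander
- pencil: flat carpenter's pencil 9 x 118 x 8, loose on the table; origin at the centre of its underside; bystander
- spindle_ring: grey turned spacer ring, 68 in diameter and 15 high, loose on the table between the cupboards; origin at the centre of its underside; bystander

How it is judged:
On the way, in this order (a step that is already met when the one before it is completed fails the run):
1. the setting block has been slid clear of the front of the tall cupboard ((y of setting_block in the frame of tall_cupboard above 0.085 m or y of setting_block in the frame of tall_cupboard below -0.085 m)), for 0.1 s.
2. the tall cupboard's catch has been released and its door has sprung ajar (value of joint tall_cupboard_door above 0.6 rad), for 0.1 s.
At the end, for the whole second after the job is handed in: the tall cupboard's door stands ajar by more than 0.6 rad, the low cupboard's door is shut (within 0.04 rad), and the setting block rests upright and flat on the table with its centre more than 85 mm to the side of the tall cupboard's middle line, so clear of its door (value of joint tall_cupboard_door above 0.6 rad and value of joint low_cupboard_door below 0.04 rad and (y of setting_block in the frame of tall_cupboard above 0.085 m or y of setting_block in the frame of tall_cupboard below -0.085 m) and height (world z) of setting_block between -0.008 and 0.008 m and angle between setting_block's own z axis and vertical below 0.1 rad and linear speed of setting_block below 0.02 m/s); the robot touches nothing.
It fails at once if the setting block is lifted off the table or falls from it (height (world z) of setting_block above 0.015 m or height (world z) of setting_block below -0.05 m).
It fails at once if the setting block is tipped (angle between setting_block's own z axis and vertical above 0.35 rad).
It fails at once if the low cupboard is opened (value of joint low_cupboard_door above 0.06 rad).
It fails at once if a bystander is picked up, knocked away or moved by more than 40 mm (distance of any of tape_measure, offcut, hexkey, pencil, spindle_ring from where it was at the start of the episode above 0.04 m).
It fails at once if a cupboard door is forced, with more than 40 N (contact force between the fingers and tall_cupboard above 40 N or contact force between the fingers and low_cupboard above 40 N).
It also fails if it takes over 48 s, if anything falls off the work surface, if the arm or the gripper's body presses on something with over 40 N, if the wrist force passes 120 N, or if a joint passes its speed limit or range.

## Working session

There is one attempt and no reset: what is moved stays moved. The work goes in short steps, Python scripts to look and compute and a tool call to move; the robot and the scene stay as the last step left them, time stands still between calls to the robot, and variables do not carry over. Pictures are saved under pics/ and viewed, about 8 in all and at most 12, crops included, and the job is handed in when it is done.

Besides the shell and the picture viewer there is one more tool, called after "Call:" as name(argument=value, ...), one argument or row to a line, values as JSON. move_arm: Moves the arm, as the interface text tells. Its arguments: {"type":"object","properties":{"moves":{"type":"array","items":{"type":"array","items":{"type":"number"}}},"grip_force":{"type":"number"}},"required":["moves"]}

```bash
mkdir -p pics; python3 - <<'E'
from workcell import manip, cams
import cv2
for n in("scene","top"):
    im=cams.camera(n); cv2.imwrite(f"pics/{n}0.png",im[...,::-1]); print(n,cams.camera_params(n))
print(manip.get_obs())
E
```

```text
scene {'fx': 468.8612895251924, 'fy': 468.8612895251924, 'cx': 277.1217844510262, 'cy': 212.98322510047615, 'xyz': array([-0.16596257, -0.40086066,  0.56948479]), 'rotation': array([ 0.40845976, -0.24332629, -0.43032089,  0.76731797])}
top {'fx': 425.97845246722693, 'fy': 425.97845246722693, 'cx': 274.36628853569425, 'cy': 212.5384346915159, 'xyz': array([ 0.44044217, -0.03594519,  1.04384222]), 'rotation': array([ 0.00562845, -0.0139997 , -0.70292167,  0.71110721])}
{'clock': 0.1, 'joint_pos': array([ 1.09743601,  0.33283965, -0.06471344,  1.46090263,  0.02159861,
        1.34988637, -0.0884822 ]), 'joint_velocities': array([-0.00068001, -0.00255676,  0.00094065, -0.00107245, -0.00022267,
       -0.0012717 ,  0.00136124]), 'tau': array([ 1.20570130e-03, -6.26743340e+01,  4.90916509e-02, -3.92431426e+01,
        1.63024350e-02,  6.88511878e-03, -6.51325581e-05]), 'position': array([ 0.27213141, -0.56225257,  0.23055455]), 'ee_rot': array([ 8.47258735e-01, -5.31179995e-01, -5.82099643e-04, -3.32277255e-04]), 'ft_force': array([-0.52695768,  0.19557656, -0.57240243]), 'torque': array([-0.01157287,  0.00751506, -0.01802662]), 'grip_width': 0.9955527353333233}
```

View pics/scene0.png

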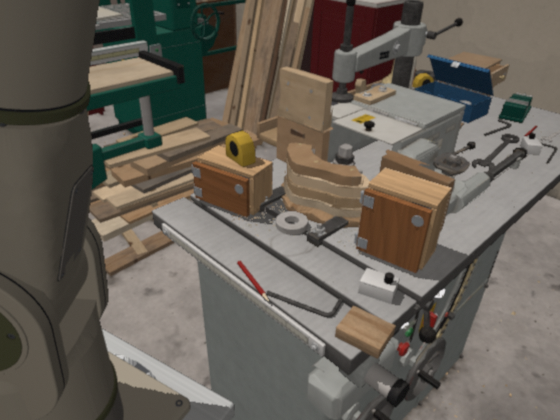

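View pics/top0.png

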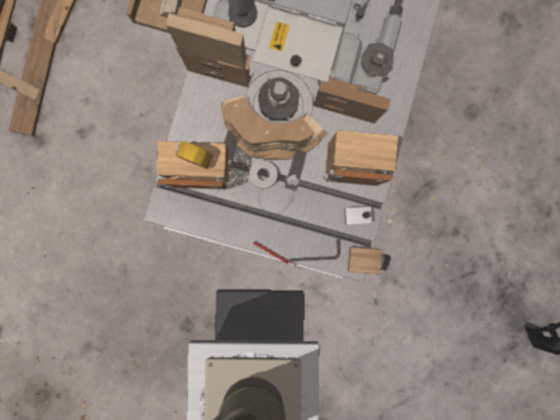

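The scene view shows the tall cupboard at the right (about 405,220), with the block in front of it (380,285) and its knob on the right. In the top view the block is at (359,215) and the tall cupboard's top at (363,152). The free room is to the left. I'll enlarge both.

```bash
python3 - <<'E'
import cv2
a=cv2.imread("pics/top0.png")[120:280,230:410]; b=cv2.imread("pics/scene0.png")[160:330,300:460]
cv2.imwrite("pics/c1.png",cv2.resize(a,None,fx=3.75,fy=3.75,interpolation=cv2.INTER_CUBIC))
cv2.imwrite("pics/c2.png",cv2.resize(b,None,fx=3.5,fy=3.5,interpolation=cv2.INTER_CUBIC))
E
```

```text
(no output)
```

View pics/c1.png

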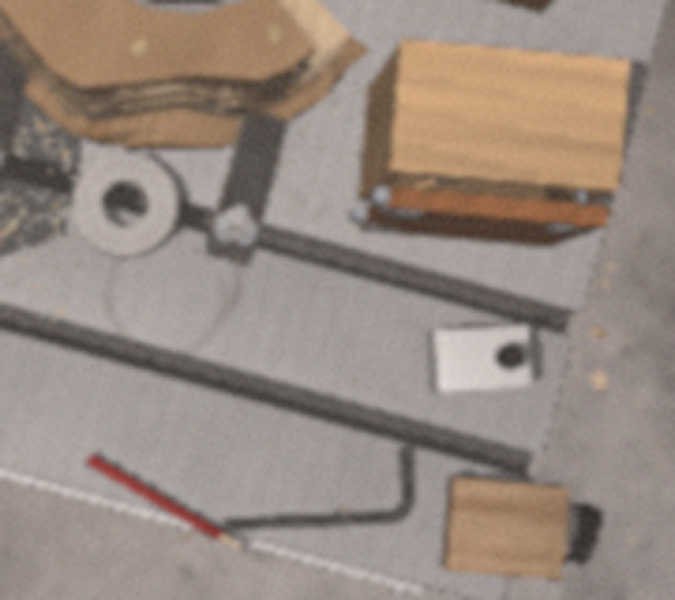

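View pics/c2.png

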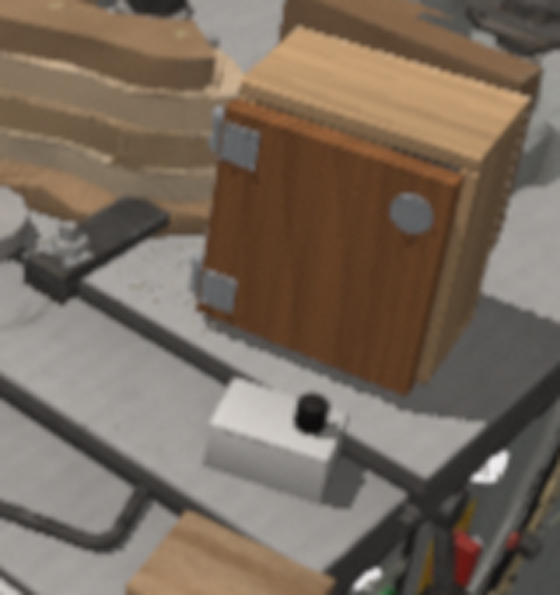

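Crop 1 shows the cupboard top's corners at (402,43), (632,62), (617,190) and (390,175). The block top is at (434,328), (530,325), (533,386) and (438,391), with the knob at (510,352). Crop 2 shows the touch plate at (411,213) and the door's lower corners at (200,312) and (410,388).

```bash
cat > h.py <<'E'
import numpy as np
from scipy.spatial.transform import Rotation as R
from workcell import manip, cams
def world(cam,u,v,z,p=None):
    p=p or cams.camera_params(cam)
    d=R.from_quat(p["rotation"]).apply([(u-p["cx"])/p["fx"],-(v-p["cy"])/p["fy"],-1])
    o=np.array(p["xyz"]); return o+d*(z-o[2])/d[2]
def onplane(cam,u,v,pt,n):
    p=cams.camera_params(cam)
    d=R.from_quat(p["rotation"]).apply([(u-p["cx"])/p["fx"],-(v-p["cy"])/p["fy"],-1])
    o=np.array(p["xyz"]); return o+d*((np.array(pt)-o)@n)/(d@n)
E
python3 - <<'E'
from h import *
np.set_printoptions(precision=4,suppress=True)
t=lambda u,v,z: world("top",230+u/3.75,120+v/3.75,z)
s=lambda u,v,z: world("scene",300+u/3.5,160+v/3.5,z)
def show(n,P):
    P=np.array(P); print(n,P[:,:2].tolist().__repr__()[:0],P[:,:2].ravel(),"mean",P.mean(0)[:2])
C=np.array([t(402,43,.15),t(632,62,.15),t(617,190,.15),t(390,175,.15)]); show("cup",C)
ax=(C[0]-C[1])+(C[3]-C[2]); ya=np.arctan2(-ax[0],ax[1]); print("cup yaw",ya)
B=np.array([t(434,328,.03),t(530,325,.03),t(533,386,.03),t(438,391,.03)]); show("block",B)
bx=(B[0]-B[1])+(B[3]-B[2]); print("block yaw",np.arctan2(-bx[0],bx[1]))
print("knob",t(510,352,.046))
show("block scene",[s(233,380,.03),s(348,415,.03),s(335,462,.03),s(212,424,.03)])
show("offcut",[t(452,478,.022),t(566,487,.022),t(560,578,.022),t(445,568,.022)])
show("hex,ring,clampend",[t(407,450,.008),t(407,515,.008),t(225,525,.008),t(127,202,.015),t(228,258,.02)])
show("edge", [t(570,330,0),t(525,465,0)])
show("plate, door bottom L R",[s(411,213,.12),s(200,312,.01),s(410,388,.01), s(462,178,.144),s(233,100,.144)])
x=np.array([np.cos(ya),np.sin(ya),0]); y=np.array([-x[1],x[0],0])
c=C.mean(0); print("front pred plate", c-.0575*x-.047*y)
for q in (B.mean(0),): print("block in cup",(q-c)@x,(q-c)@y)
E
```

```text
cup  [ 0.6383 -0.1773  0.6294 -0.3074  0.5568 -0.2992  0.5636 -0.1711] mean [ 0.597  -0.2387]
cup yaw -0.06097134438661282
block  [ 0.4828 -0.218   0.4854 -0.2792  0.4466 -0.2814  0.4427 -0.2208] mean [ 0.4644 -0.2498]
block yaw 0.05341118686108817
knob [ 0.4676 -0.2629  0.046 ]
block scene  [ 0.4783 -0.2176  0.4836 -0.2765  0.4471 -0.2823  0.441  -0.2213] mean [ 0.4625 -0.2494]
offcut  [ 0.3872 -0.2316  0.3822 -0.3048  0.3241 -0.3012  0.3298 -0.2275] mean [ 0.3558 -0.2663]
hex,ring,clampend  [ 0.4043 -0.2049  0.3622 -0.2052  0.3545 -0.0873  0.5625 -0.0215  0.5266
 -0.0868] mean [ 0.442  -0.1211]
edge  [ 0.4838 -0.3128  0.395  -0.2836] mean [ 0.4394 -0.2982]
plate, door bottom L R  [ 0.5383 -0.2751  0.5479 -0.1729  0.5463 -0.293   0.5441 -0.2939  0.5541
 -0.1721] mean [ 0.5461 -0.2414]
front pred plate [ 0.5368 -0.2821  0.15  ]
block in cup -0.1317188950720208 -0.01916765516135043
```

Call:
move_arm(
  moves=[
    [0, 0, -8, -0.017, -0.035, 0, 0.012],
    [0, 0, -16, -0.034, -0.07, 0, 0.012],
    [0, 0, -24, -0.051, -0.105, 0, 0.012],
    [0, 0, -32, -0.068, -0.14, 0, 0.012],
    [0, 0, -40, -0.085, -0.175, 0, 0.012],
    [0, 0, -48, -0.102, -0.21, 0, 0.012],
    [0, 0, -56, -0.119, -0.245, 0, 0.012],
    [0, 0, -64.2, -0.135, -0.2785, 0, 0.012],
    [0, 0, -64.2, -0.135, -0.2785, 0, 0.012],
    [0, 0, -64.2, -0.135, -0.2785, 0, 0.012],
  ],
)

```text
clock: 1.1
position: [0.4644, -0.319, 0.231]
ee_rot: [1.0, 0.001, -0.0, -0.0]
ft_force: [-0.5, -1.3, 0.5]
grip_width: 0.136
```

Next I go down beside the block's right end to z ≈ 0.015.

Call:
move_arm(
  moves=[
    [0, 0, 0, 0, 0, 0.04, 0.012],
    [0, 0, 0, 0, 0, 0.08, 0.012],
    [0, 0, 0, 0, 0, 0.12, 0.012],
    [0, 0, 0, 0, 0, 0.16, 0.012],
    [0, 0, 0, 0, 0, 0.19, 0.012],
    [0, 0, 0, 0, 0, 0.205, 0.012],
    [0, 0, 0, 0, 0, 0.217, 0.012],
    [0, 0, 0, 0, 0, 0.217, 0.012],
  ],
)

```text
clock: 1.9
position: [0.4636, -0.3201, 0.0136]
ee_rot: [1.0, -0.0, -0.001, -0.0]
ft_force: [-0.5, 0.0, 0.1]
grip_width: 0.141
```

```bash
python3 - <<'E'
from workcell import manip, cams
import cv2
im=cams.camera("scene")[...,::-1][180:340,290:470]
cv2.imwrite("pics/s1.png",cv2.resize(im,None,fx=3.5,fy=3.5)); print(manip.get_obs()["position"],manip.get_obs()["ft_force"])
E
```

```text
[ 0.46431558 -0.32029485  0.01482581] [-0.52374913 -0.26470142  0.71347092]
```

View pics/s1.png

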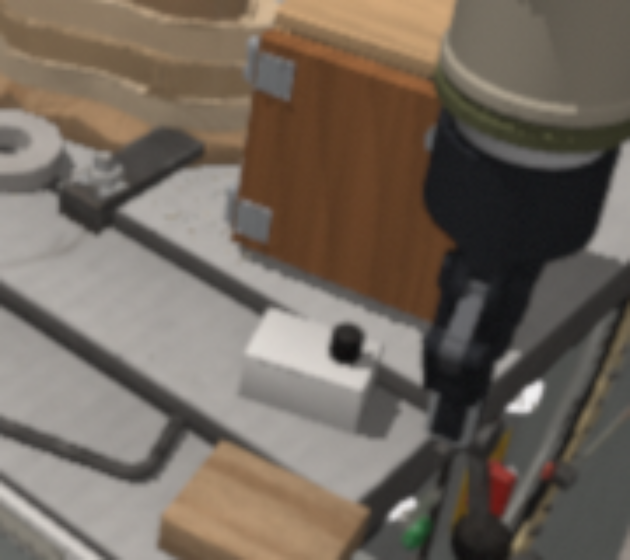

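The fingers hang just right of the block, at about (450,410) in the crop, with the block undisturbed at (310,370). Now I push it towards +y.

Call:
move_arm(
  moves=[
    [0, 0, 0, 0, -0.012, 0, 0.012],
    [0, 0, 0, 0, -0.022, 0, 0.012],
    [0, 0, 0, 0, -0.029, 0, 0.012],
    [0, 0, 0, 0, -0.036, 0, 0.012],
    [0, 0, 0, 0, -0.043, 0, 0.012],
    [0, 0, 0, 0, -0.05, 0, 0.012],
    [0, 0, 0, 0, -0.058, 0, 0.012],
    [0, 0, 0, 0, -0.066, 0, 0.012],
    [0, 0, 0, 0, -0.074, 0, 0.012],
    [0, 0, 0, 0, -0.08, 0, 0.012],
  ],
)

```text
clock: 2.95
position: [0.4642, -0.2388, 0.0143]
ee_rot: [1.0, 0.0, -0.0, -0.0]
ft_force: [-0.1, -1.5, 0.7]
grip_width: 0.142
```

Call:
move_arm(
  moves=[
    [0, 0, 0, 0, -0.008, 0, 0.012],
    [0, 0, 0, 0, -0.016, 0, 0.012],
    [0, 0, 0, 0, -0.024, 0, 0.012],
    [0, 0, 0, 0, -0.032, 0, 0.012],
    [0, 0, 0, 0, -0.04, 0, 0.012],
    [0, 0, 0, 0, -0.048, 0, 0.012],
    [0, 0, 0, 0, -0.056, 0, 0.012],
    [0, 0, 0, 0, -0.064, 0, 0.012],
    [0, 0, 0, 0, -0.072, 0, 0.012],
    [0, 0, 0, 0, -0.079, 0, 0.012],
  ],
)

```text
clock: 3.95
position: [0.4641, -0.16, 0.0143]
ee_rot: [1.0, 0.0, 0.0, -0.0]
ft_force: [-0.3, -0.8, 1.2]
grip_width: 0.139
```

```bash
python3 - <<'E'
from workcell import manip, cams
import cv2
im=cams.camera("scene")[...,::-1][180:340,280:460]
cv2.imwrite("pics/s2.png",cv2.resize(im,None,fx=3.5,fy=3.5)); print(manip.get_obs()["position"],manip.get_obs()["ft_force"])
E
```

```text
[ 0.46418223 -0.15876447  0.01430044] [ 0.30692406  1.82779977 -0.03145221]
```

View pics/s2.png

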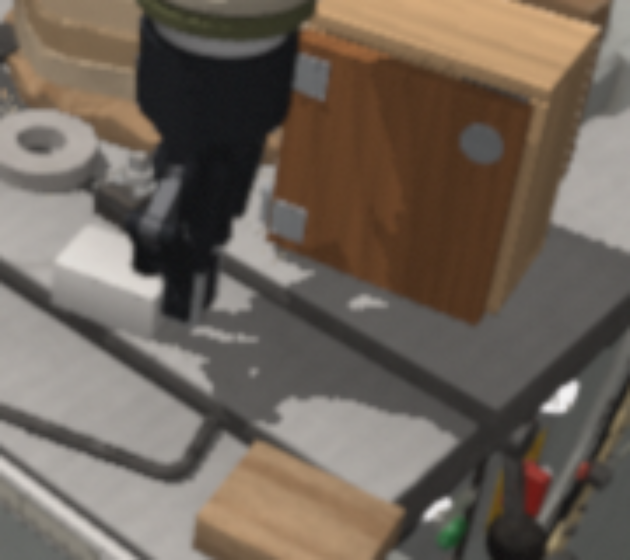

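The block now stands left of the cupboard front, with the fingers against its right end (about (175,290)). The touch plate is visible at (482,143). I withdraw and go to the point before the plate, shutting the fingers.

Call:
move_arm(
  moves=[
    [0, 0, 0, 0, 0.012, 0, 0.012],
    [0, 0, 0, 0, 0.03, 0, 0.012],
    [0, 0, 0, 0, 0.04, -0.03, 0],
    [0, 0, 0, 0, 0.055, -0.06, 0],
    [0, 0, 0, 0, 0.075, -0.09, 0],
    [0, 0, 3.5, 0.005, 0.1, -0.1, 0],
    [0, 0, 3.5, 0.012, 0.119, -0.1, 0],
    [0, 0, 3.5, 0.02, 0.119, -0.1, 0],
    [0, 0, 3.5, 0.02, 0.119, -0.1, 0],
  ],
)

```text
clock: 4.9
position: [0.4846, -0.2801, 0.114]
ee_rot: [1.0, -0.031, 0.0, -0.0]
ft_force: [-0.1, 0.4, 0.6]
grip_width: 0.001
```

```bash
python3 - <<'E'
from workcell import manip, cams
import cv2, numpy as np
im=cams.camera("scene")[...,::-1][180:340,280:460]
t=cams.camera("top")[...,::-1][120:280,230:410]
cv2.imwrite("pics/s3.png",np.hstack([cv2.resize(x,None,fx=2.2,fy=2.2,interpolation=cv2.INTER_CUBIC) for x in (im,t)])); print(manip.get_obs()["position"],manip.get_obs()["ft_force"],manip.get_obs()["grip_width"])
E
```

```text
[ 0.48398098 -0.27896228  0.11385701] [0.01803395 0.65112232 0.0273833 ] -0.0038358295906592162
```

View pics/s3.png

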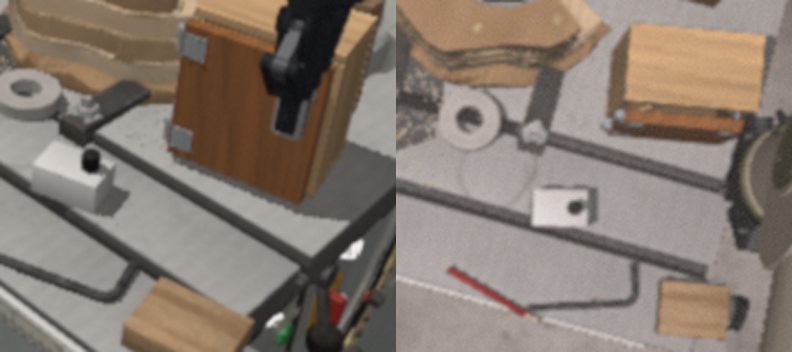

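The block is at about (560,207) in the top half, which puts its centre at y ≈ -0.12, or about 0.108 in the cupboard frame. It stands flat and clear. I now approach the plate slowly.

Call:
move_arm(
  moves=[
    [0, 0, 0, 0.01, 0, 0, 0],
    [0, 0, 0, 0.02, 0, 0, 0],
    [0, 0, 0, 0.025, 0, 0, 0],
    [0, 0, 0, 0.028, 0, 0, 0],
    [0, 0, 0, 0.03, 0, 0, 0],
    [0, 0, 0, 0.032, 0, 0, 0],
    [0, 0, 0, 0.034, 0, 0, 0],
    [0, 0, 0, 0.036, 0, 0, 0],
    [0, 0, 0, 0.036, 0, 0, 0],
  ],
)

```text
clock: 5.9
position: [0.5203, -0.2819, 0.1144]
ee_rot: [1.0, -0.03, 0.0, 0.0]
ft_force: [-0.2, -0.3, -0.1]
grip_width: 0.003
```

Call:
move_arm(
  moves=[
    [0, 0, 0, 0.001, 0, 0, 0],
    [0, 0, 0, 0.002, 0, 0, 0],
    [0, 0, 0, 0.003, 0, 0, 0],
    [0, 0, 0, 0.004, 0, 0, 0],
    [0, 0, 0, 0.004, 0, 0, 0],
  ],
)

```text
clock: 6.4
position: [0.524, -0.2823, 0.1143]
ee_rot: [1.0, -0.03, -0.0, 0.0]
ft_force: [-1.2, 0.4, 0.5]
grip_width: -0.003
```

Call:
move_arm(
  moves=[
    [0, 0, 0, 0.001, 0, 0, 0],
    [0, 0, 0, 0.002, 0, 0, 0],
    [0, 0, 0, 0.003, 0, 0, 0],
    [0, 0, 0, 0.003, 0, 0, 0],
  ],
)

```text
clock: 6.8
position: [0.5271, -0.2825, 0.1142]
ee_rot: [1.0, -0.03, -0.0, 0.0]
ft_force: [-1.8, -1.1, -0.0]
grip_width: -0.0
```

Call:
move_arm(
  moves=[
    [0, 0, 0, 0.001, 0, 0, 0],
    [0, 0, 0, 0.002, 0, 0, 0],
    [0, 0, 0, 0.002, 0, 0, 0],
  ],
)

```text
clock: 7.1
position: [0.5292, -0.2825, 0.1143]
ee_rot: [1.0, -0.03, 0.0, 0.0]
ft_force: [-1.7, -0.6, 0.0]
grip_width: -0.001
```

Call:
move_arm(
  moves=[
    [0, 0, 0, 0.001, 0, 0, 0],
    [0, 0, 0, 0.001, 0, 0, 0],
  ],
)

```text
clock: 7.3
position: [0.5297, -0.2825, 0.1142]
ee_rot: [1.0, -0.03, -0.0, -0.0]
ft_force: [-4.6, -0.4, 1.8]
grip_width: 0.001
```

The force has risen and the travel has stalled at the stop, so the catch should have let go. I draw back, away and to the right, then up.

Call:
move_arm(
  moves=[
    [0, 0, 0, -0.01, 0, 0, 0],
    [0, 0, 0, -0.03, 0.005, 0, 0],
    [0, 0, 0, -0.06, 0.015, 0, 0],
    [0, 0, 0, -0.095, 0.03, 0, 0],
    [0, 0, 0, -0.13, 0.045, 0, 0],
    [0, 0, 0, -0.15, 0.06, -0.03, 0],
    [0, 0, 0, -0.16, 0.08, -0.07, 0],
    [0, 0, 0, -0.17, 0.11, -0.1, 0],
    [0, 0, 0, -0.18, 0.14, -0.1, 0],
    [0, 0, 0, -0.18, 0.14, -0.1, 0],
  ],
)

```text
clock: 8.3
position: [0.3395, -0.4152, 0.2152]
ee_rot: [0.999, -0.033, 0.001, 0.001]
ft_force: [-0.0, 0.6, -1.2]
grip_width: 0.001
```

```bash
python3 - <<'E'
from workcell import manip, cams
import cv2, numpy as np
im=cams.camera("scene")[...,::-1][120:350,180:470]
t=cams.camera("top")[...,::-1][120:290,140:410]
cv2.imwrite("pics/s4.png",np.hstack([cv2.resize(x,(395,int(395*x.shape[0]/x.shape[1])),interpolation=cv2.INTER_CUBIC)[:248] for x in (im,t)])); print(manip.get_obs()["clock"],manip.get_obs()["position"],manip.get_obs()["ft_force"])
E
```

```text
8.4 [ 0.34170531 -0.41120372  0.21412441] [ 0.88383521 -0.16044913  0.04979994]
```

View pics/s4.png

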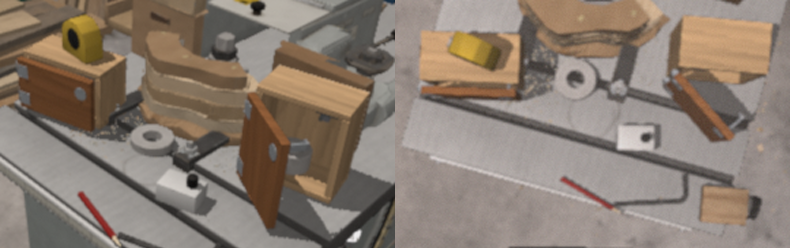

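The tall door stands ajar by about 0.8 rad, running from its hinge at (675,75) to its free edge at (730,137). The block is flat at (637,137), the low cupboard is shut, and the bystanders look unmoved. I hand in.

Call:
move_arm(
  moves=[
    [0, 0, 0, 0, 0, 0, 0],
    [0, 0, 0, 0, 0, 0, 0],
    [0, 0, 0, 0, 0, 0, 0],
    [0, 0, 0, 0, 0, 0, 0],
    [0, 0, 0, 0, 0, 0, 0],
  ],
)

```text
clock: 8.9
position: [0.3421, -0.4111, 0.2143]
ee_rot: [1.0, -0.03, 0.0, 0.0]
ft_force: [-0.5, -0.3, -0.3]
grip_width: 0.0
```

```bash
python3 -c "
from workcell import manip
print(manip.hand_in())"
```

```text
the job is handed in; nothing more can be done
None
```

The tall cupboard's door is open and the job is handed in, at about 9 s on the clock; the hand-in gives no verdict.

- **Setting block:** I slid it about 130 mm to the left along the table. The last measurement put its centre about 108 mm to the side of the cupboard's middle line, standing flat.
- **Door:** I pressed the touch plate with the closed fingers until the force reading rose to about 5 N at the stop, then drew back. The door sprang open.
- **Last picture:** The tall door stands roughly 0.8 rad ajar and the low cupboard is shut. The bystanders in view look unmoved. The arm is clear of everything.

No checks failed. The door angle and the bystanders were judged by eye from the picture, not measured.

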